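Lock the collimator's focus barrel

ROBOT

A 7-joint arm with a two-finger parallel gripper is mounted at the origin on a cart in front of the work surface, level with it; the furniture and walls round the work are solid. World frame = base frame: x ahead of the robot, y to its left, z up, the work surface at z = 0. Lengths are in m, angles in degrees, forces in N, time in s.
With the tool pointing down it reaches from about 0.4 to 0.85 m from the base axis. Payload 10.4 kg.
Tool frame: the origin (TCP) lies at the very end of the fingers, on their centre line; the grasp point (between the pads) lies 19 mm behind it; z points along the fingers, y is the line along which they close (so a half turn about z gives the same grasp; the last joint's range is limited). The gripper opens to 85 mm and grips with 20 to 120 N. Pads are 22 mm wide; open, the fingers measure 114 mm over their backs; the gripper's body (76 mm by 85 mm) begins 54 mm behind the grasp point. The pads swing forward as they close: fully open they stand 13 mm farther back than shut.
Start: joints at [71.528, 19.034, -3.707, 83.658, 1.238, 77.344, -5.071], TCP at [0.185, -0.597, 0.231] pointing down, gripper open.
Joint ranges: [-148.97, 148.97], [-28.65, 121.19], [-84.17, 76.75], [9.2, 138.47], [-72.65, 252.65], [3.7, 117.97], [-149.18, 149.18]. Speed limits (degrees/s): [127.2, 127.2, 159.86, 159.86, 180, 180, 180].

INTERFACE

Orientations are given as a 3x3 rotation matrix whose columns are the frame's x, y, z axes.
In Python, from rig import r gives the robot as it stands.
- The arm moves only by the tool play_rows, never from a script. Its argument "increments" is a list of rows, each a list of 6 numbers: the shift along the tool's x, y, z as a fraction of full scale, then the turn, a rotation vector about the tool's x, y, z as a fraction of full scale. A call has 1 to 5 rows; each row is the pose to reach, as a shift and turn from the pose commanded when the call began, along the tool's axes at that moment; what a row does not reach only later rows make up. Full scale, the value 1, is 750 mm for a shift and pi/2 rad for a turn. A row lasts 1/12 s, in which the tool goes at most 41.7 mm and 7.16 degrees, less where a joint would pass 70% of its speed; a pose out of reach is approached as far as the arm can. A call with a number of a shift or a turn outside -1 to 1 is refused whole. A call with a gripper value outside its range is refused whole. "claw" is the closure, from 0 (fully open) to 1 (shut), set as the call begins (left out, the last holds). The fingers move at their own pace and stop on an object; the grip force is fixed at half the most. Time passes only in rows, so rows that repeat a pose let the fingers close. It gives the time, the measured TCP pose, the force, the opening and the grip force at its end, in the units of the state.
- r.read_state(): the state, without advancing time (a new reading comes with each control period).
- r.snapshot(name): name is "scene" or "top"; returns a dict with "frame" (400x640x3 uint8, red, green, blue), "depth" (400x640 float32, m along the optical axis (not along the pixel's ray), 0 where there is no reading), "fx", "fy", "cx", "cy" (pixels), "R" (3x3) and "t" (3): a world point X has camera coordinates R X + t. Camera axes: x right, y down, z forward; pixel columns grow to the right and rows downward; lengths in m; the calibration is good to about 2 mm. A picture is of the moment at which its call begins.
- r.finish_job(): hands the job in; it is judged then, once.
Trained networks look in the newest picture that a camera, given by its name, has taken for a name from the list of things; names that differ only in an ending like _2 or _b are one class to them, and where a whole thing is asked for, a point or a joint stands for the part that bears it (a point fixed in the world has none). Each returns a list of dicts, best first, with "score" (0 to 1); they miss things now and then, are a little off and sometimes report something else, mostly with a low value. They report only what shows in the picture. A call takes as long as a camera call. They do not tell look-alikes from the thing itself.
- r.look_for(camera, label): "location" ([x, y, z] in m, in world coordinates, good to about 4 mm: the middle of the surface that is visible of it).
- r.cut_out(camera, label): "mask" (400x640 bool, what is visible of it).
- r.mark_of(camera, label): "location" ([x, y, z] in m, in world coordinates, good to about 4 mm: a listed point, or the origin of a listed thing).
The state is a dict: "time": time; "joint_positions": joint angles; "joint_vel": joint speeds; "joint_efforts": joint torques, N m; "tool_pos": TCP position; "orientation": TCP orientation; "ft_force": force on the tool from outside, world axes, zero at the start; "ft_torque": the same for the moment, N m; "finger_gap": finger opening in m; "finger_force": force on a finger pad.
Only numpy, scipy, OpenCV 4.12 (cv2) and the standard library are available. Lean on these libraries where they do the work, as an engineer would, in place of code of your own. Each camera call takes 0.05 s, during which the arm holds its last target. There are 200 camera calls.

TASK

Lock the focus of the little collimator: fit the loose holding key over the square head of its barrel so that it sits fully down with the handle on the curved rest, then let go of it and turn the knurled lock ring clockwise (seen from above) until the key's handle bears on the stop pin and holds the barrel, and the ring is fully down on the housing and nipped up to about 0.7 newton metres (more than 1.2 damages the thread). Leave the key sitting in place and do not disturb the other things on the bench.

Things in the scene. Friction and masses are not known exactly. Their poses are not given: they have to be found in the camera images.
- stand: Dark steel stand fixed to the bench: plate 140 x 100 x 10 mm, round housing 56 mm diameter with its top face 60 mm above the bench. Origin on the bench under the barrel's vertical axis. On the stand's -x side a curved metal rest for the key's handle: an arc 72 to 96 mm from the axis, 0.58 rad to either side of -x, top 86 mm above the bench.
- stop_pin: Steel pin, 8 mm diameter, standing on the curved rest 84 mm from the barrel's axis; origin at its foot, 84 mm above the bench, top at 106 mm. It lies 0.16 rad clockwise (seen from above) of the stand's -x. A handle on the rest meets it when turned clockwise, then pointing about 0.04 rad clockwise of the stand's -x.
- barrel_head (a point): Foot of the barrel's square head, on the axis, 86 mm above the bench, on a 34 mm round shoulder. Head 22 x 22 mm, 11 mm tall, sides along this point's x and y. The point's -x points over the curved rest, at the start 0.1 to 0.4 rad counter-clockwise of where the handle meets the pin: the key fits with its handle along it. Little drag (0.06 N m): the barrel goes round with the ring unless held.
- lock_ring (a point): Centre of the knurled steel lock ring (59 mm diameter, 14 mm tall) on the barrel, below its head. Fully down, this point is 67 mm above the bench; at the start 0.9 to 1.8 mm higher. Clockwise turning lowers it 2 mm per radian (so 0.45 to 0.9 rad relative to the barrel). Its thread drags with about 0.14 N m; once down, torque rises steeply, within a tenth of a radian.
- key_grip (a point): Centre of the upright grip fin of the loose steel holding key: 30 mm long (key's x), 12 mm thick (key's y); its top is 12 mm above this point, the key's underside 22 mm below. The key has an eye 38 x 38 x 10 mm and a handle 12 mm wide, 9 mm high, to 102 mm from the eye's centre along the key's -x. The eye's centre is 80 mm from this point along the key's +x. 0.11 kg.
- key_eye (a point): Centre of the square hole through the key's eye, at the key's underside; axes as the key's. The hole is 24 x 24 mm (1 mm clearance each side on the barrel's head), 10 mm deep, with a 2 mm chamfer. 22 mm lower than and 80 mm from key_grip.
- key: The whole holding key; origin at the hole's centre, at the underside.
- vial_4: Bystander: glass vial with a black cap, 33 mm diameter, 70 mm tall. Origin under its centre.
- tape_roll: Bystander: roll of tape, 53 mm diameter, 18 mm high. Origin under its centre.
- timer: Bystander: small white bench timer, 62 x 62 x 19 mm. Origin under its centre.
- vial_1: Bystander: small vial with a cap, 27 mm diameter, 56 mm tall. Origin under its centre.
- bottle_5: Bystander: white bottle, 60 mm diameter, 124 mm tall. Origin under its centre.
Mind the look-alikes: they are no part of the job. Of the things shaped like the key, the bare steel one is meant.

How it is judged:
By the outcome, as a careful person would: the job done as asked, in the order asked, and still so for the second after the job is handed in, with the robot touching nothing.
It also fails if it takes over 64 s, if anything falls off the work surface, if the arm or the gripper's body presses on something with over 40 N, if the wrist force passes 120 N, or if a joint passes its speed limit or range.

## Working session

There is one attempt and no reset: what is moved stays moved. The work goes in short steps, Python scripts to look and compute and a tool call to move; the robot and the scene stay as the last step left them, time stands still between calls to the robot, and variables do not carry over. Pictures are saved under pics/ and viewed, at most 10 in all, crops included, and the job is handed in when it is done.

Besides the shell and the picture viewer there is one more tool, called after "Request:" as name(argument=value, ...), one argument or row to a line, values as JSON. play_rows: Moves the arm, as the interface text tells. Shift numbers are shares of 750 mm and turn numbers shares of pi/2 rad, none past 1 either way. Its arguments: {"type":"object","properties":{"increments":{"type":"array"},"claw":{"type":"number"}},"required":["increments"]}

```bash
ls; mkdir -p pics; cat > h.py <<'E'
from rig import r
import numpy as np, cv2
def px(s,p):
    c=s['R']@np.array(p)+s['t'];return [round(float(s['fx']*c[0]/c[2]+s['cx'])),round(float(s['fy']*c[1]/c[2]+s['cy']))]
def w(s,u,v,d=None):
    d=s['depth'][int(v),int(u)] if d is None else d
    c=np.array([(u-s['cx'])/s['fx']*d,(v-s['cy'])/s['fy']*d,d]);return np.array(s['R']).T@(c-s['t'])
def save(s,n): cv2.imwrite('pics/'+n,s['frame'][:,:,::-1])
E
python3 - <<'E'
from h import *
st=r.read_state();print(st['time'],st['tool_pos'],np.round(st['orientation'],3),st['finger_gap'])
for c in ['scene','top']:
    s=r.snapshot(c);save(s,c+'0.png');print(c,'campos',-np.array(s['R']).T@s['t'],s['fx'])
    for l in ['stand','stop_pin','barrel_head','lock_ring','key_grip','key_eye','key','vial_4','tape_roll','timer','vial_1','bottle_5']:
        for d in r.mark_of(c,l)[:3]: print(l,round(d['score'],2),np.round(d['location'],3),px(s,d['location']))
print(r.read_state()['time'])
E
```

```text
pics
0.0 [ 0.18447827 -0.59676068  0.2305124 ] [[ 0.955  0.295 -0.   ]
 [ 0.295 -0.955  0.001]
 [-0.    -0.001 -1.   ]] 0.08547444174898099
scene campos [-0.3691198   0.79122946  0.60546038] 496.7529677960632
stand 0.9 [ 0.54   0.086 -0.004] [300, 253]
stand 0.71 [ 0.684 -0.153 -0.001] [332, 212]
stop_pin 0.51 [0.461 0.076 0.082] [323, 232]
barrel_head 0.64 [0.542 0.081 0.088] [301, 220]
lock_ring 0.45 [0.545 0.08  0.068] [300, 227]
key_grip 0.7 [ 0.477 -0.21   0.019] [395, 223]
key_grip 0.62 [ 0.528 -0.048  0.022] [341, 232]
key_eye 0.66 [ 0.513 -0.125 -0.   ] [365, 233]
key_eye 0.53 [ 0.558 -0.224 -0.003] [378, 220]
key_eye 0.29 [ 0.682 -0.154  0.003] [333, 211]
key 0.89 [ 0.515 -0.121  0.004] [363, 232]
key 0.73 [ 0.557 -0.22   0.001] [377, 219]
key 0.69 [0.432 0.278 0.002] [262, 294]
vial_4 0.59 [ 0.442 -0.333  0.003] [432, 221]
vial_4 0.58 [ 0.691  0.274 -0.001] [207, 253]
tape_roll 0.55 [0.429 0.278 0.001] [262, 295]
timer 0.5 [ 0.684 -0.155  0.   ] [333, 212]
timer 0.37 [ 0.475 -0.209  0.02 ] [396, 223]
vial_1 0.59 [ 0.442 -0.333  0.003] [432, 221]
vial_1 0.58 [ 0.691  0.274 -
[... 256 characters left out ...]
284, 228]
key_grip 0.64 [ 0.476 -0.211  0.024] [393, 255]
key_grip 0.64 [ 0.528 -0.048  0.022] [334, 235]
key_eye 0.8 [ 0.551 -0.223  0.003] [396, 228]
key_eye 0.72 [ 0.686 -0.156 -0.   ] [373, 180]
key_eye 0.67 [ 0.512 -0.125  0.001] [361, 241]
key 0.83 [ 0.554 -0.221 -0.002] [395, 227]
key 0.82 [ 0.514 -0.123  0.   ] [360, 240]
vial_4 0.67 [ 0.688  0.278 -0.002] [223, 176]
vial_4 0.63 [ 0.437 -0.334  0.001] [435, 269]
tape_roll 0.81 [ 0.432  0.283 -0.002] [217, 265]
timer 0.62 [ 0.683 -0.156 -0.001] [373, 181]
timer 0.47 [0.765 0.004 0.002] [318, 152]
vial_1 0.67 [ 0.688  0.278 -0.002] [223, 176]
vial_1 0.63 [ 0.437 -0.334  0.001] [435, 269]
bottle_5 0.77 [0.765 0.004 0.002] [318, 152]
1.3
```

```bash
python3 -c "
import cv2,numpy as np
a=cv2.imread('pics/scene0.png');b=cv2.imread('pics/top0.png');print(a.shape)"
```

```text
(400, 640, 3)
```

View pics/scene0.png

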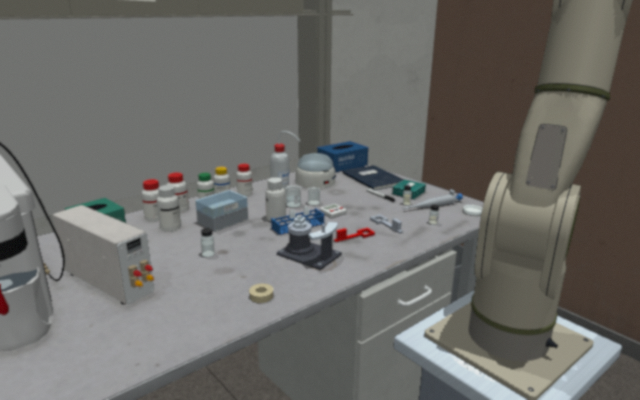

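View pics/top0.png

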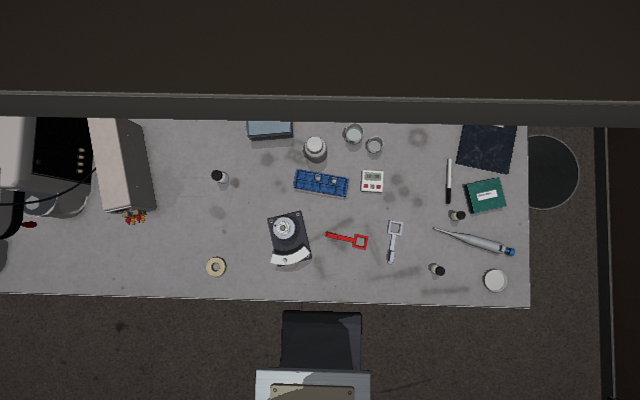

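```bash
python3 - <<'E'
from h import *
a=cv2.imread('pics/top0.png')
f=lambda u,v:cv2.resize(a[v-25:v+25,u-33:u+33],(400,300),interpolation=cv2.INTER_CUBIC)
b=cv2.imread('pics/scene0.png')
g=lambda u,v:cv2.resize(b[v-25:v+25,u-33:u+33],(400,300),interpolation=cv2.INTER_CUBIC)
cv2.imwrite('pics/c1.png',np.vstack([np.hstack([f(287,237),f(394,241)]),np.hstack([g(310,240),g(387,223)])]))
E
```

```text
(no output)
```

View pics/c1.png

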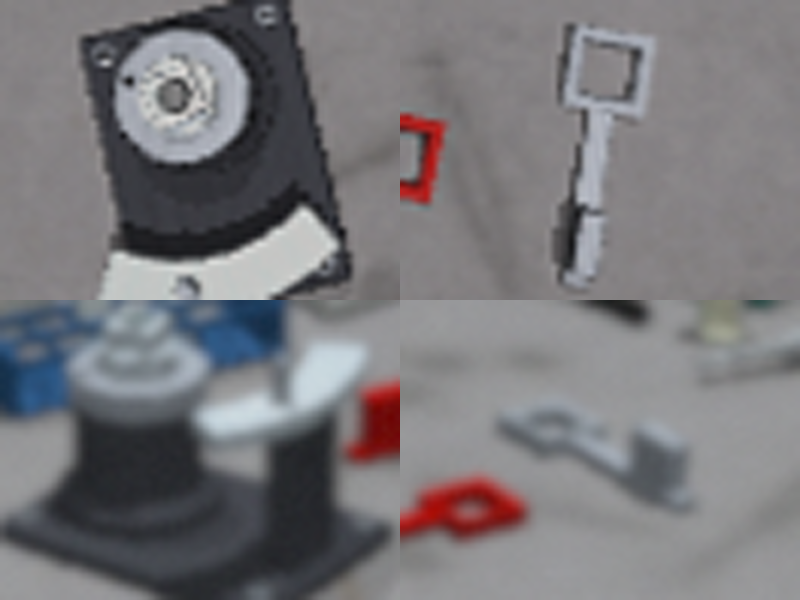

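```bash
python3 - <<'E'
from h import *
s=r.snapshot('top');f=s['frame'];d=s['depth']
np.savez('top1.npz',**s)
# key mask & plate
for l in ['key_grip','stand','barrel_head','stop_pin']:
    for m in r.cut_out('top',l)[:2]:
        ys,xs=np.nonzero(m['mask']);print(l,round(m['score'],2),len(xs),xs.mean(),ys.mean(),xs.min(),xs.max(),ys.min(),ys.max(),cv2.minAreaRect(np.c_[xs,ys].astype(np.float32)))
g=cv2.cvtColor(f,cv2.COLOR_RGB2GRAY)
print(g[219:237,274:294])
print((w(s,283,228)),w(s,284,250),w(s,393,255),w(s,395,250),w(s,394,235))
z=np.array([[round(1000*w(s,u,v)[2]) for u in range(274,294)] for v in range(219,237)]);print(z)
c=cv2.resize(f[217:239,272:295],(384,368),interpolation=cv2.INTER_CUBIC)[:,:,::-1].astype(float)
c2=cv2.resize(f[225:260,383:406],(384,584),interpolation=cv2.INTER_CUBIC)[:,:,::-1]
c=np.clip((c-90)*1.5,0,255).astype(np.uint8)
c=cv2.copyMakeBorder(c,0,584-368,0,0,cv2.BORDER_CONSTANT)
cv2.imwrite('pics/c2.png',np.hstack([c,c2]))
E
```

```text
key_grip 0.78 273 392.84249084249086 238.3992673992674 387 402 220 263 ((392.0405578613281, 241.7567596435547), (14.138313293457031, 42.908138275146484), 9.462322235107422)
key_grip 0.65 211 345.86255924170615 238.64454976303318 325 366 232 248 ((345.5882568359375, 238.14706420898438), (42.44373321533203, 11.641709327697754), 14.03624439239502)
stand 0.58 1746 288.48510882016035 238.79037800687286 268 310 212 265 ((286.42974853515625, 238.8623504638672), (49.54405212402344, 40.02499771118164), 77.00537872314453)
barrel_head 0.81 349 283.0830945558739 227.8624641833811 273 293 218 238 ((283.0, 228.0), (20.0, 20.0), 90.0)
barrel_head 0.35 270 215.5037037037037 266.5074074074074 206 225 257 276 ((215.5, 266.5), (19.0, 19.0), 90.0)
stop_pin 0.35 370 283.22162162162164 227.56486486486486 273 294 217 238 ((283.3000183105469, 227.60003662109375), (21.0190372467041, 20.57182502746582), 63.43495178222656)
[[ 59  40  61 122 164 172 172 170 163 166 169 168 165 166 175 180 133  70
   46  47]
 [ 55  68 124 164 170 169 167 168 158 162 165 166 164 167 174 173 180 156
   82  44]
 [ 65 128 165 171 16
[... 2715 characters left out ...]
8   94   95   94   98   96   96   86
    86   81   78   75   73   74]
 [  73   78   77   88   84   87   96   96   97   97   93   87   88   87
    88   76   77   76   79   71]
 [  74   73   78   75   82   84   94   97   99   92   87   86   87   85
    75   76   77   73   75   75]
 [  76   77   77   72   74   86   87   89   88   85   85   85   84   77
    75   75   77   76   75   75]
 [  10   74   79   78   74   74   76   84   84   87   83   74   75   78
    75   76 1103   74   72   32]
 [  13   76   76   80   78   73   74   79   78   74   75   77   80   73
    75 1103   75   74   63   22]
 [  11    9   77   75   76   77   77   73   74   76   75   81   78   74
    77   76   74   67   23   16]]
```

View pics/c2.png

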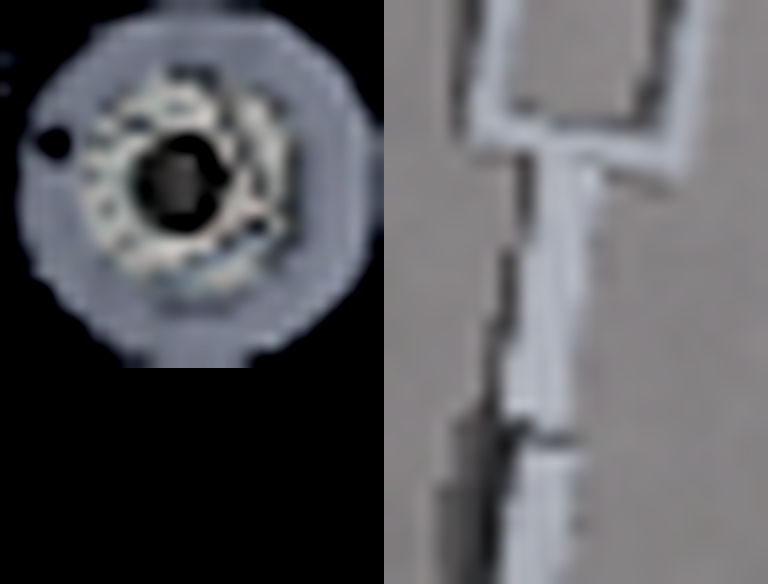

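```bash
cat >> h.py <<'E'
from scipy.spatial.transform import Rotation as Ro
from scipy.optimize import minimize
def cloud(n=6,cam='top',box=(200,420,190,280)):
    Z=[]
    for i in range(n):
        s=r.snapshot(cam);d=s['depth'].astype(float).copy();d[d<=0.1]=np.nan;Z.append(d)
    d=np.nanmedian(Z,0);u0,u1,v0,v1=box
    uu,vv=np.meshgrid(np.arange(u0,u1),np.arange(v0,v1));dd=d[v0:v1,u0:u1]
    c=np.stack([(uu-s['cx'])/s['fx']*dd,(vv-s['cy'])/s['fy']*dd,dd],-1)
    return s,(c-s['t'])@np.array(s['R'])
def fitrect(P,lx,ly,yaw0,yr=25):
    # best-overlap fit of rectangle lx*ly to points: maximise soft separation
    best=None
    Pin,Pout=P
    for y in np.arange(yaw0-yr,yaw0+yr+.1,1.):
        a=np.radians(y);M=np.array([[np.cos(a),np.sin(a)],[-np.sin(a),np.cos(a)]])
        def cost(c):
            def f(Q):
                q=np.abs((Q-c)@M.T)-[lx/2,ly/2];return q.max(1)
            k=.0008
            return np.sum(1/(1+np.exp(-f(Pin)/k)))+np.sum(1/(1+np.exp(f(Pout)/k)))
        m=minimize(cost,Pin.mean(0),method='Nelder-Mead',options=dict(initial_simplex=Pin.mean(0)+np.array([[0,0],[.003,0],[0,.003]])))
        if best is None or m.fun<best[0]: best=(m.fun,y,m.x)
    return best
def row(pos,yaw):
    """row numbers to reach tool pointing down at pos with tool x at world yaw deg"""
    st=r.read_state();Rc=np.array(st['orientation']);a=np.radians(yaw)
    Rt=np.array([[np.cos(a),np.sin(a),0],[np.sin(a),-np.cos(a),0],[0,0,-1]])
    d=Rc.T@(np.array(pos)-st['tool_pos']);q=Ro.from_matrix(Rc.T@Rt).as_rotvec()
    return np.round(np.r_[d/.75,q/(np.pi/2)],4).tolist()
E
python3 - <<'E'
from h import *
s,X=cloud();np.save('X.npy',X)
def sel(c,rad): return X[np.hypot(X[...,0]-c[0],X[...,1]-c[1])<rad]
q=sel((.543,.084),.021);b=q[:,2]>.0915
print('head',fitrect((q[b][:,:2],q[~b][:,:2]),.022,.022,30,30),b.sum(),np.median(q[b][:,2]))
q=sel((.543,.084),.04);b=q[:,2]>.065
print('ring',b.sum(),(q[b][:,:2].max(0)+q[b][:,:2].min(0))/2, q[b][:,:2].mean(0),np.ptp(q[b][:,:2],axis=0))
q=sel((.477,-.211),.022);b=q[:,2]>.02
print('fin',fitrect((q[b][:,:2],q[~b][:,:2]),.030,.012,-8,12),b.sum(),np.median(q[b][:,2]))
q=X.reshape(-1,3);k=(q[:,2]>.079)&(q[:,2]<.092)&(np.hypot(q[:,0]-.543,q[:,1]-.084)>.06)&(np.hypot(q[:,0]-.543,q[:,1]-.084)<.11);a=np.degrees(np.arctan2(q[k,1]-.084,q[k,0]-.543))%360
print('rest azim',a.min(),a.max(),k.sum())
k=(q[:,2]>.096)&(np.hypot(q[:,0]-.543,q[:,1]-.084)>.06)&(np.hypot(q[:,0]-.543,q[:,1]-.084)<.11);print('pin',q[k])
# key grey mask
f=s['frame'].astype(int);sub=f[190:280,200:420]
k=(sub.min(-1)>150)&(X[...,2]<.05)&(np.hypot(X[...,0]-.515,X[...,1]+.215)<.085)
p=X[k];e=p[p[:,0]>.533];print('eye bbox c',cv2.minAreaRect((e[:,:2]*1000).astype(np.float32)),e[:,2].mean(),len(e))
p=p[p[:,0]<.53];print('handle fit',cv2.fitLine(p[:,:2].astype(np.float32),2,0,.01,.01).ravel())
print(row((.476,-.211,.12),-8),r.read_state()['time'])
E
```

```text
head (np.float64(14.09150909534492), np.float64(29.0), array([0.54396171, 0.08797648])) 72 0.09699399186877256
ring 396 [0.54409018 0.08685712] [0.54353194 0.08605442] [0.05627922 0.05668819]
fin (np.float64(16.692478329283006), np.float64(-9.0), array([ 0.47284793, -0.20785308])) 54 0.032482849442777954
rest azim 157.05124639613223 229.3831018164283 359
pin [[0.46325244 0.0812278  0.10476656]
 [0.46344307 0.07845067 0.10628443]
 [0.46328357 0.07625466 0.10339792]
 [0.46082446 0.08094747 0.1061906 ]
 [0.46084193 0.07846073 0.10555096]
 [0.46088006 0.07593836 0.10516223]
 [0.45831251 0.08081457 0.10652535]
 [0.45837495 0.07825635 0.10643517]
 [0.45845972 0.07566364 0.10660909]]
eye bbox c ((551.4241943359375, -220.1697540283203), (38.69013595581055, 37.34150314331055), 83.91168212890625) 0.009134080960658606 70
handle fit [ 0.99074686 -0.13572285  0.49504694 -0.21044482]
[0.5232, -0.3772, 0.1484, 0.0001, -0.0, 0.2797] 1.85
```

Request:
play_rows(
  increments=[
    [0.52,-0.377,0.148,0,0,0.28],
    [0.52,-0.377,0.148,0,0,0.28],
    [0.52,-0.377,0.148,0,0,0.28],
    [0.52,-0.377,0.148,0,0,0.28],
    [0.52,-0.377,0.148,0,0,0.28],
  ],
)

```text
time: 2.27
tool_pos: [0.3058, -0.4351, 0.1849]
orientation: [[0.989, -0.145, 0.0], [-0.145, -0.989, -0.001], [0.0, 0.001, -1.0]]
ft_force: [1.3, -0.5, -0.2]
finger_gap: 0.0858
finger_force: 0.0
```

```bash
python3 - <<'E'
from h import *
st=r.read_state();print(st['time'],st['tool_pos'],row((.473,-.2085,.10),-8))
E
```

```text
2.2667 [ 0.30584926 -0.43512262  0.1848775 ] [0.1767, -0.3313, 0.113, 0.0004, -0.0002, -0.0037]
```

Request:
play_rows(
  increments=[
    [0.106,-0.199,0.068,0,0,0],
    [0.106,-0.199,0.068,0,0,0],
    [0.106,-0.199,0.068,0,0,0],
    [0.106,-0.199,0.068,0,0,0],
    [0.106,-0.199,0.068,0,0,0],
  ],
)

```text
time: 2.68
tool_pos: [0.4078, -0.2936, 0.1327]
orientation: [[0.991, -0.132, -0.0], [-0.132, -0.991, 0.003], [-0.0, -0.003, -1.0]]
ft_force: [0.3, 0.0, 0.1]
finger_gap: 0.0851
finger_force: 0.0
```

Request:
play_rows(
  increments=[
    [0.07,-0.12,0.045,0,0,0],
    [0.07,-0.12,0.045,0,0,0],
    [0.07,-0.12,0.045,0,0,0],
    [0.07,-0.12,0.045,0,0,0],
    [0.07,-0.12,0.045,0,0,0],
  ],
)

```text
time: 3.1
tool_pos: [0.4697, -0.2168, 0.1]
orientation: [[0.991, -0.136, -0.001], [-0.136, -0.991, 0.001], [-0.001, -0.001, -1.0]]
ft_force: [-0.4, 0.2, -0.3]
finger_gap: 0.0854
finger_force: 0.0
```

```bash
python3 - <<'E'
from h import *
st=r.read_state();print(st['time'],st['tool_pos'],row((.473,-.2085,.006),-8))
E
```

```text
3.1 [ 0.46971851 -0.21679211  0.09995194] [0.0029, -0.0115, 0.1253, -0.0004, 0.0004, 0.0018]
```

Request:
play_rows(
  increments=[
    [0.003,-0.0115,0.05,0,0,0],
    [0.003,-0.0115,0.09,0,0,0],
    [0.003,-0.0115,0.122,0,0,0],
    [0.003,-0.0115,0.122,0,0,0],
    [0.003,-0.0115,0.122,0,0,0],
  ],
)

```text
time: 3.52
tool_pos: [0.4716, -0.211, 0.0088]
orientation: [[0.99, -0.141, -0.002], [-0.141, -0.99, 0.0], [-0.002, -0.0, -1.0]]
ft_force: [0.4, 0.1, 0.7]
finger_gap: 0.0851
finger_force: 0.0
```

Request:
play_rows(
  increments=[
    [0,0,0,0,0,0],
    [0,0,0,0,0,0],
    [0,0,0,0,0,0],
    [0,0,0,0,0,0],
    [0,0,0,0,0,0],
  ],
  claw=1,
)

```text
time: 3.93
tool_pos: [0.473, -0.2103, 0.0096]
orientation: [[0.99, -0.14, 0.001], [-0.14, -0.99, -0.001], [0.001, 0.001, -1.0]]
ft_force: [0.0, 0.5, -0.3]
finger_gap: 0.0256
finger_force: 0.0
```

Request:
play_rows(
  increments=[
    [0,0,0,0,0,0],
    [0,0,0,0,0,0],
    [0,0,0,0,0,0],
  ],
)

```text
time: 4.18
tool_pos: [0.4728, -0.2102, 0.0094]
orientation: [[0.99, -0.14, 0.0], [-0.14, -0.99, -0.0], [0.001, 0.0, -1.0]]
ft_force: [-2.4, 0.7, 5.6]
finger_gap: 0.0105
finger_force: 59.5
```

Request:
play_rows(
  increments=[
    [0,0,-0.05,0,0,0],
    [0,0,-0.1,0,0,0],
    [0,0,-0.15,0,0,0],
    [-0.006,-0.04,-0.18,0,0,-0.06],
    [-0.012,-0.09,-0.18,0,0,-0.13],
  ],
)

```text
time: 4.6
tool_pos: [0.4753, -0.1443, 0.1489]
orientation: [[0.998, 0.063, 0.007], [0.063, -0.998, -0.004], [0.007, 0.004, -1.0]]
ft_force: [3.1, 2.1, -0.9]
finger_gap: 0.0111
finger_force: 58.9
```

```bash
python3 - <<'E'
from h import *
st=r.read_state();print(st['time'],st['tool_pos'],st['ft_force'],st['ft_torque'],row((.474,.048,.145),29))
E
```

```text
4.6 [ 0.47531274 -0.14433145  0.14889635] [ 3.12397225  2.106164   -0.90370991] [ 0.0587156  -0.08916086  0.01112671] [0.0143, -0.2561, 0.0043, 0.0035, -0.0038, -0.2823]
```

Request:
play_rows(
  increments=[
    [0.003,-0.05,0,0,0,-0.07],
    [0.006,-0.1,0,0,0,-0.14],
    [0.009,-0.15,0,0,0,-0.2],
    [0.012,-0.2,0,0,0,-0.25],
    [0.013,-0.24,0,0,0,-0.27],
  ],
)

```text
time: 5.02
tool_pos: [0.4708, 0.0413, 0.1439]
orientation: [[0.88, 0.475, 0.0], [0.475, -0.88, 0.0], [0.0, 0.0, -1.0]]
ft_force: [0.3, 1.2, -0.9]
finger_gap: 0.0108
finger_force: 58.8
```

Request:
play_rows(
  increments=[
    [0,0,0,0,0,0],
    [0,0,0,0,0,0],
    [0,0,0,0,0,0],
  ],
)

```text
time: 5.27
tool_pos: [0.4712, 0.0376, 0.1436]
orientation: [[0.883, 0.468, -0.0], [0.468, -0.883, -0.0], [-0.001, 0.0, -1.0]]
ft_force: [0.8, 0.2, -1.6]
finger_gap: 0.0107
finger_force: 58.8
```

```bash
python3 - <<'E'
from h import *
st=r.read_state();print(st['time'],st['tool_pos'],st['ft_force'],st['ft_torque'],row((.474,.048,.145),29))
s,X=cloud(4);np.save('X2.npy',X);save(s,'t2.png')
sc=r.snapshot('scene');save(sc,'s2.png')
a=cv2.imread('pics/t2.png')[195:275,240:340];b=cv2.imread('pics/s2.png')[190:270,260:360]
cv2.imwrite('pics/c3.png',np.hstack([cv2.resize(i,(400,320),interpolation=cv2.INTER_CUBIC) for i in (a,b)]))
print((X[5:75:3,50:130:3,2]*1000).round().astype(int))
E
```

```text
5.2667 [0.47117533 0.03763975 0.14364371] [ 0.80618988  0.20350573 -1.55614094] [-0.09387936  0.02377554  0.04643879] [0.0098, -0.0104, -0.0018, 0.0002, 0.0004, -0.0118]
[[  2   2   0  -2   0  -1  -2  -1   2   0  -1  -1  -2   0  -2   0   0  -1
   -1   0   0   0  -1   0   0   1   0]
 [  1   2   2   0  -1  -1   0   1   0   1  -2   1   0  -1  -1   1   0   0
    0   0   1   0  -2   0   0   1   0]
 [  0  -1   1   0  -1  -2   0  -2   0  -1   1   1   1   0  -2   0  -1   0
    0   1   1  -2   0  -1   0   0  -1]
 [  1   0   0   1  -1   1   0   0   0  -1   1   1   0   0   0   0   0   0
    0  -1  -1  -2  -1   0   1   0  -3]
 [  1   0   1  -2  -2   1  -1   2  -1   0   0   0   1   0   2   1  -1   1
   -1   1  -1   1   2   0  -2  -2   0]
 [ -1   1  -1   1  -2   0   0   0   1   0   1  -1  -1   1   2   0  -1   0
    0   0  -1  -2   1  -1   0   1   0]
 [  2   1   2   2   3   1  -1   0   0  -1   0   0   1   8  10   8  14   7
   -1   0   0   1  -1   0  -1   0   1]
 [  0   0   0  -1   1   1   1   0   0  11  10  19  20  19  11  10  12   7
    1  -3   0   0   2  -2   1  -2   0]
 [  2   1  -4  -2   1  -3 
[... 1082 characters left out ...]
 239  -1   0  -1  -1]
 [501 484 497 501 503 504 507 509 512 513 513 515 514 523 524 524 525 510
  469 215 232 242 242 234   2   0   1]
 [507 508 509 510 512 513 514 515 516 517 519 519 520 527 527 528 527 517
  480 262 250 245 240 240   0   1  -1]
 [511 514 515 516 517 518 518 520 520 522 522 523 522 529 530 531 532 519
  490 336 250 232 236 235   2  -2   1]
 [515 519 520 521 522 523 523 523 525 526 525 526 526 532 532 532 533 524
  501 352 256   0  -1   0  -1  -1   1]
 [518 523 523 523 526 525 525 526 526 527 528 528 529 532 534 534 534 529
  507 461  -1   1  -1  -1   1  -1   2]
 [521 525 527 527 527 527 527 528 529 529 531 530 530 534 537 536 535 535
  519 471   0   0   0   0  -2  -1   0]]
```

View pics/c3.png

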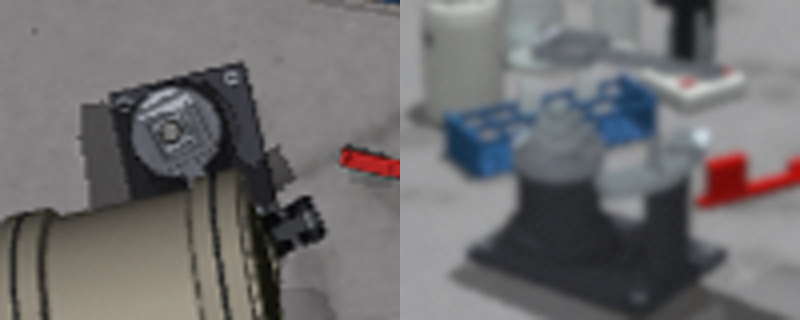

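```bash
cat >> h.py <<'E'
def fiteye(X,zlo,zhi,c0,yaw0,rad=.045,use_hole=True):
    q=X.reshape(-1,3);q=q[np.hypot(q[:,0]-c0[0],q[:,1]-c0[1])<rad];q=q[~(q[:,2]>zhi)&~np.isnan(q[:,2])]
    b=q[:,2]>zlo
    # low pixels seen past the key: project along their ray onto the key's plane
    C=np.array([.54266,-.05374,1.1026]);zk=np.median(q[b][:,2])
    p=C+(q-C)*((zk-C[2])/(q[:,2]-C[2]))[:,None];P=p[:,:2]
    def sd(v):
        a=v[2];M=np.array([[np.cos(a),np.sin(a)],[-np.sin(a),np.cos(a)]]);l=(P-v[:2])@M.T
        bx=lambda cx,hx,hy:np.maximum(abs(l[:,0]-cx)-hx,abs(l[:,1])-hy)
        return np.minimum(np.maximum(bx(0,.019,.019),-bx(0,.0125,.0125)),bx(-.06,.042,.006))
    k=.0008
    f=lambda v:np.sum(1/(1+np.exp(-np.where(b,1,-1)*sd(v)/k)))
    best=min((minimize(f,[c0[0]+i,c0[1]+j,np.radians(yaw0+dy)],method='Nelder-Mead',options=dict(xatol=1e-5,fatol=1e-4,initial_simplex=np.array([c0[0]+i,c0[1]+j,np.radians(yaw0+dy)])+np.array([[0,0,0],[.003,0,0],[0,.003,0],[0,0,.06]]))) for dy in (-6,0,6) for i in (-.004,.004) for j in (-.004,.004)),key=lambda m:m.fun)
    return best.x[:2],np.degrees(best.x[2]),best.fun,b.sum(),zk
E
python3 - <<'E'
from h import *
X=np.load('X2.npy');st=r.read_state()
print(fiteye(X,.12,.17,(.542,.075),28))
p=np.array(st['tool_pos']);a=np.arctan2(st['orientation'][1][0],st['orientation'][0][0]);print(np.degrees(a),p[:2]+.08*np.array([np.cos(a),np.sin(a)]))
X=np.load('X.npy')
# head at top plane with same projection
q=X.reshape(-1,3);q=q[np.hypot(q[:,0]-.543,q[:,1]-.084)<.022];b=q[:,2]>.0915
C=np.array([.54266,-.05374,1.1026]);zk=.097;P=(C+(q-C)*((zk-C[2])/(q[:,2]-C[2]))[:,None])[:,:2]
print(fitrect((P[b],P[~b]),.022,.022,29,15))
E
```

```text
(array([0.54201884, 0.07820276]), np.float64(28.48466089926633), np.float64(52.11960544494718), np.int64(174), np.float64(0.14363690525751188))
27.86323155245033 [0.54207199 0.07472094]
(np.float64(13.988567618493292), np.float64(30.0), array([0.54391373, 0.08724776]))
```

Request:
play_rows(
  increments=[
    [0.004,-0.004,0.01,0,0,-0.006],
    [0.008,-0.0076,0.025,0,0,-0.012],
    [0.008,-0.0076,0.037,0,0,-0.012],
    [0.008,-0.0076,0.037,0,0,-0.012],
    [0.008,-0.0076,0.037,0,0,-0.012],
  ],
)

```text
time: 5.93
tool_pos: [0.4732, 0.0463, 0.115]
orientation: [[0.874, 0.486, -0.002], [0.486, -0.874, 0.0], [-0.002, -0.001, -1.0]]
ft_force: [-0.8, 0.4, -0.0]
finger_gap: 0.0107
finger_force: 58.9
```

```bash
python3 - <<'E'
from h import *
s,X=cloud(5);st=r.read_state();p=np.array(st['tool_pos']);a=np.arctan2(st['orientation'][1][0],st['orientation'][0][0])
print(st['time'],p,np.degrees(a),p[:2]+.08*np.array([np.cos(a),np.sin(a)]),st['ft_force'])
print(fiteye(X,.108,.14,(.544,.086),29))
q=X.reshape(-1,3);q=q[np.hypot(q[:,0]-.544,q[:,1]-.087)<.04];print('hole z<.102 pts')
m=(q[:,2]>.0915)&(q[:,2]<.103);print(m.sum(),q[m].mean(0));m=(q[:,2]<.09)&(q[:,2]>.07);print(m.sum(),q[m].mean(0))
E
```

```text
6.1833 [0.47418779 0.04617835 0.11643421] 29.048699344446096 [0.54412438 0.08502257] [-0.95735699  0.24862083 -0.24616967]
(array([0.54395841, 0.08900345]), np.float64(29.922371080002662), np.float64(47.10975655770528), np.int64(159), np.float64(0.11595256294655339))
hole z<.102 pts
58 [0.54385478 0.08899027 0.0971171 ]
158 [0.54794314 0.08060448 0.07693023]
```

```bash
python3 - <<'E'
from h import *
X=np.load('X.npy');C=np.array([.54266,-.05374,1.1026])
def circ(zt,zk,R,rad):
    q=X.reshape(-1,3);q=q[~np.isnan(q[:,2])&(np.hypot(q[:,0]-.544,q[:,1]-.087)<rad)];b=q[:,2]>zt
    P=(C+(q-C)*((zk-C[2])/(q[:,2]-C[2]))[:,None])[:,:2]
    for k in (.0006,.0012):
        f=lambda v:np.sum(1/(1+np.exp(-np.where(b,1,-1)*(np.hypot(*(P-v[:2]).T)-v[2])/k)))
        m=min((minimize(f,[.544+i,.087+j,R],method='Nelder-Mead') for i in(-.003,.003) for j in (-.003,.003)),key=lambda m:m.fun);print(zt,m.x,m.fun)
circ(.06,.0755,.0295,.042);circ(.081,.086,.017,.026)
s=np.load('top1.npz');g=cv2.cvtColor(s['frame'],cv2.COLOR_RGB2GRAY)
# dark centre bore of the barrel head, at z .097
sub=g[222:234,277:289].astype(float);wt=np.clip(135-sub,0,None);
yy,xx=np.mgrid[222:234,277:289];m=(np.hypot(xx-282.8,yy-227.3)<3.3);u=(xx*wt*m).sum()/(wt*m).sum();v=(yy*wt*m).sum()/(wt*m).sum()
d=(C[2]-.097);print(u,v,w(s,u,v,d))
E
```

```text
0.06 [0.54364348 0.08688459 0.02984004] 22.504913326546195
0.06 [0.54360667 0.08708576 0.02987598] 42.64277339637066
0.081 [0.54347233 0.08710284 0.0175814 ] 13.455657880645777
0.081 [0.54349517 0.08712458 0.01742325] 26.45973210624352
282.55087719298245 227.506432748538 [0.54390442 0.08623616 0.09715558]
```

Request:
play_rows(
  increments=[
    [-0.0014,0.0017,0,0,0,0],
    [-0.0014,0.0017,0.006,0,0,0],
    [-0.0014,0.0017,0.012,0,0,0],
    [-0.0014,0.0017,0.016,0,0,0],
    [-0.0014,0.0017,0.016,0,0,0],
  ],
)

```text
time: 6.6
tool_pos: [0.473, 0.0445, 0.1032]
orientation: [[0.874, 0.486, -0.001], [0.486, -0.874, -0.0], [-0.001, -0.001, -1.0]]
ft_force: [0.1, 0.3, -1.9]
finger_gap: 0.0109
finger_force: 58.9
```

Request:
play_rows(
  increments=[
    [0,0,0,0,0,0],
    [0,0,0,0,0,0],
  ],
)

```text
time: 6.77
tool_pos: [0.4737, 0.0447, 0.1041]
orientation: [[0.874, 0.486, 0.0], [0.486, -0.874, 0.0], [0.0, 0.0, -1.0]]
ft_force: [0.1, 0.7, -1.1]
finger_gap: 0.0107
finger_force: 58.9
```

```bash
python3 - <<'E'
from h import *
s,X=cloud(5);st=r.read_state();p=np.array(st['tool_pos']);a=np.arctan2(st['orientation'][1][0],st['orientation'][0][0])
print(st['time'],p,np.degrees(a),st['ft_force'],st['ft_torque'])
print(fiteye(X,.100,.14,(.544,.086),29))
E
```

```text
7.0167 [0.47371645 0.04460401 0.1041962 ] 29.058004481321642 [-0.15275521 -0.60951383 -0.43631334] [-0.02309724  0.03869177  0.00502076]
(array([0.54369883, 0.08725853]), np.float64(29.385303640316614), np.float64(42.90954173948825), np.int64(142), np.float64(0.10462381213131988))
```

Request:
play_rows(
  increments=[
    [0,0,0.003,0,0,0],
    [0,0,0.006,0,0,0],
    [0,0,0.009,0,0,0],
    [0,0,0.01,0,0,0],
    [0,0,0.01,0,0,0],
  ],
)

```text
time: 7.43
tool_pos: [0.4734, 0.0446, 0.0962]
orientation: [[0.874, 0.486, -0.001], [0.486, -0.874, -0.0], [-0.001, -0.0, -1.0]]
ft_force: [-0.6, 0.2, -1.2]
finger_gap: 0.0108
finger_force: 58.9
```

Request:
play_rows(
  increments=[
    [0,0,0.001,0,0,0],
    [0,0,0.001,0,0,0],
    [0,0,0.001,0,0,0],
  ],
)

```text
time: 7.68
tool_pos: [0.4737, 0.0446, 0.0958]
orientation: [[0.874, 0.486, 0.0], [0.486, -0.874, -0.0], [0.0, 0.0, -1.0]]
ft_force: [0.3, 0.8, -2.1]
finger_gap: 0.0106
finger_force: 58.9
```

Request:
play_rows(
  increments=[
    [0,0,0.001,0,0,0],
    [0,0,0.001,0,0,0],
    [0,0,0.001,0,0,0],
  ],
)

```text
time: 7.93
tool_pos: [0.4738, 0.0446, 0.0953]
orientation: [[0.874, 0.486, 0.0], [0.486, -0.874, -0.0], [0.0, 0.0, -1.0]]
ft_force: [-2.2, -0.3, 3.1]
finger_gap: 0.0109
finger_force: 59.4
```

Request:
play_rows(
  increments=[
    [0,0,0.001,0,0,0],
    [0,0,0.001,0,0,0],
    [0,0,0.001,0,0,0],
  ],
)

```text
time: 8.18
tool_pos: [0.4738, 0.0446, 0.0952]
orientation: [[0.874, 0.486, 0.0], [0.486, -0.874, -0.001], [0.0, 0.001, -1.0]]
ft_force: [-5.8, 0.3, 13.3]
finger_gap: 0.0109
finger_force: 61.0
```

Request:
play_rows(
  increments=[
    [0,0,-0.0005,0,0,0],
    [0,0,-0.0005,0,0,0],
    [0,0,-0.0005,0,0,0],
    [0,0,-0.0005,0,0,0],
  ],
  claw=0.73,
)

```text
time: 8.52
tool_pos: [0.4736, 0.0445, 0.0946]
orientation: [[0.874, 0.486, -0.0], [0.486, -0.874, -0.0], [-0.0, 0.0, -1.0]]
ft_force: [0.0, -0.4, -0.9]
finger_gap: 0.0226
finger_force: 0.0
```

```bash
python3 - <<'E'
from h import *
st=r.read_state();p=np.array(st['tool_pos']);print(st['time'],st['finger_gap'],p,st['ft_force'])
E
```

```text
8.5167 0.022614952162736315 [0.47360178 0.0445424  0.09456789] [ 0.02642701 -0.43923897 -0.93065828]
```

Request:
play_rows(
  increments=[
    [0,0,-0.02,0,0,0],
    [0,0,-0.06,0,0,0],
    [0,0,-0.1,0,0,0],
    [0,0,-0.12,0,0,0],
    [0,0,-0.12,0,0,0],
  ],
)

```text
time: 8.93
tool_pos: [0.4755, 0.0449, 0.1881]
orientation: [[0.874, 0.486, 0.006], [0.486, -0.874, -0.0], [0.005, 0.003, -1.0]]
ft_force: [0.0, -0.0, 0.9]
finger_gap: 0.023
finger_force: 0.0
```

```bash
python3 - <<'E'
from h import *
s,X=cloud(3)
print(fiteye(X,.0915,.14,(.544,.086),29))
st=r.read_state();p=np.array(st['tool_pos']);print(st['time'],st['finger_gap'],p,st['ft_force'],row((.544,.085,.185),64),st['joint_positions'])
E
```

```text
(array([0.54388105, 0.08735851]), np.float64(29.51606883279001), np.float64(113.62940172721648), np.int64(217), np.float64(0.09590823020025833))
9.0833 0.023116800096744747 [0.47324254 0.04444467 0.1839006 ] [ 0.73523725 -0.51733531 -1.07594806] [0.1087, -0.0015, -0.0016, -0.0003, 0.0005, -0.3883] [ 24.02420711   4.51142773 -35.99508786 107.58388014   2.8435843
  68.83581131 -73.8654868 ]
```

Request:
play_rows(
  increments=[
    [0.03,0,0,0,0,-0.07],
    [0.06,-0.001,0,0,0,-0.14],
    [0.09,-0.001,0,0,0,-0.21],
    [0.1087,-0.0015,0,0,0,-0.28],
    [0.1087,-0.0015,0,0,0,-0.35],
  ],
  claw=0,
)

```text
time: 9.5
tool_pos: [0.5451, 0.0869, 0.1827]
orientation: [[0.485, 0.874, -0.002], [0.874, -0.485, 0.002], [0.001, -0.003, -1.0]]
ft_force: [-0.3, 1.2, -0.1]
finger_gap: 0.0814
finger_force: 0.0
```

Request:
play_rows(
  increments=[
    [0,0,0,0,0,-0.038],
    [0,0,0,0,0,-0.038],
    [0,0,0,0,0,-0.038],
  ],
)

```text
time: 9.75
tool_pos: [0.5437, 0.0851, 0.1834]
orientation: [[0.441, 0.898, -0.002], [0.898, -0.441, 0.0], [-0.001, -0.002, -1.0]]
ft_force: [0.2, 0.0, -0.1]
finger_gap: 0.0856
finger_force: 0.0
```

```bash
python3 - <<'E'
from h import *
st=r.read_state();p=np.array(st['tool_pos']);print(st['time'],st['finger_gap'],p,st['ft_force'],row((.544,.085,.0455),64),st['joint_positions'])
E
```

```text
9.75 0.0855548331749268 [0.54374898 0.08505236 0.18342476] [ 0.17139262  0.02076019 -0.09907276] [0.0002, 0.0007, 0.1839, -0.0012, 0.0005, -0.0017] [ 20.96188903  15.83620446 -40.24176214  97.0409726   10.69277467
  71.16175714 -47.84809875]
```

Request:
play_rows(
  increments=[
    [0,0.0007,0.04,0,0,0],
    [0,0.0007,0.08,0,0,0],
    [0,0.0007,0.12,0,0,0],
    [0,0.0007,0.16,0,0,0],
    [0,0.0007,0.184,0,0,0],
  ],
)

```text
time: 10.17
tool_pos: [0.5428, 0.0843, 0.0432]
orientation: [[0.441, 0.897, -0.004], [0.897, -0.441, -0.001], [-0.002, -0.003, -1.0]]
ft_force: [-0.1, -0.7, -1.0]
finger_gap: 0.0854
finger_force: 0.0
```

Request:
play_rows(
  increments=[
    [0,0,0,0,0,0],
    [0,0,0,0,0,0],
  ],
)

```text
time: 10.33
tool_pos: [0.5441, 0.0849, 0.0462]
orientation: [[0.44, 0.898, -0.002], [0.898, -0.44, -0.0], [-0.001, -0.002, -1.0]]
ft_force: [-0.2, 0.1, 0.8]
finger_gap: 0.0856
finger_force: 0.0
```

Request:
play_rows(
  increments=[
    [0,0,0,0,0,0],
    [0,0,0,0,0,0],
    [0,0,0,0,0,0],
    [0,0,0,0,0,0],
    [0,0,0,0,0,0],
  ],
  claw=1,
)

```text
time: 10.75
tool_pos: [0.546, 0.0851, 0.0486]
orientation: [[0.439, 0.898, 0.003], [0.898, -0.439, -0.0], [0.001, 0.003, -1.0]]
ft_force: [-1.5, -0.8, 7.1]
finger_gap: 0.0571
finger_force: 62.2
```

```bash
python3 - <<'E'
from h import *
st=r.read_state();p=np.array(st['tool_pos']);print(st['time'],st['finger_gap'],p,st['ft_force'],st['ft_torque'],st['finger_force'])
s=r.snapshot('scene');save(s,'s3.png');t=r.snapshot('top');save(t,'t3.png')
a=cv2.imread('pics/t3.png')[195:275,240:340];b=cv2.imread('pics/s3.png')[190:270,260:360]
cv2.imwrite('pics/c4.png',np.hstack([cv2.resize(i,(400,320),interpolation=cv2.INTER_CUBIC) for i in (a,b)]))
E
```

```text
10.75 0.057133613196374694 [0.54596701 0.085085   0.04861219] [-1.45101205 -0.81322609  7.06692792] [-0.05299427  0.38674415 -0.0191254 ] 62.21014380455017
```

View pics/c4.png

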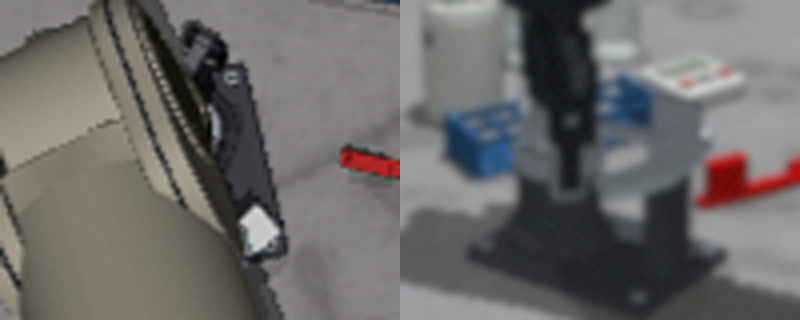

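Request:
play_rows(
  increments=[
    [0,0,0,0,0,0.035],
    [0,0,0,0,0,0.07],
    [0,0,0,0,0,0.105],
    [0,0,0,0,0,0.14],
    [0,0,0,0,0,0.14],
  ],
)

```text
time: 11.27
tool_pos: [0.5461, 0.085, 0.0487]
orientation: [[0.627, 0.779, 0.003], [0.779, -0.627, -0.0], [0.002, 0.003, -1.0]]
ft_force: [-1.3, -1.4, 6.4]
finger_gap: 0.0572
finger_force: 62.4
```

```bash
cat >> h.py <<'E'
def stat():
    st=r.read_state();R=st['orientation'];print(round(st['time'],2),np.round(st['tool_pos'],4),'yaw',round(float(np.degrees(np.arctan2(R[1][0],R[0][0]))),2),'F',np.round(st['ft_force'],1),'T',np.round(st['ft_torque'],3),round(st['finger_gap'],4))
E
python3 -c "
from h import *
stat()"
```

```text
11.27 [0.5461 0.085  0.0487] yaw 51.14 F [-1.3 -1.4  6.4] T [-0.2    0.155 -0.07 ] 0.0572
```

Request:
play_rows(
  increments=[
    [0,0,0,0,0,0.03],
    [0,0,0,0,0,0.06],
    [0,0,0,0,0,0.06],
  ],
)

```text
time: 11.52
tool_pos: [0.5462, 0.0849, 0.0487]
orientation: [[0.698, 0.717, 0.003], [0.717, -0.698, -0.0], [0.002, 0.003, -1.0]]
ft_force: [0.9, -1.0, 6.5]
finger_gap: 0.0568
finger_force: 62.4
```

```bash
python3 -c "
from h import *
stat()"
```

```text
11.52 [0.5462 0.0849 0.0487] yaw 45.77 F [ 0.9 -1.   6.5] T [-0.207  0.032 -0.051] 0.0568
```

Request:
play_rows(
  increments=[
    [0,0,0,0,0,0.03],
    [0,0,0,0,0,0.06],
    [0,0,0,0,0,0.09],
    [0,0,0,0,0,0.11],
    [0,0,0,0,0,0.11],
  ],
)

```text
time: 11.93
tool_pos: [0.5462, 0.0848, 0.0484]
orientation: [[0.809, 0.587, 0.003], [0.587, -0.809, -0.0], [0.003, 0.002, -1.0]]
ft_force: [0.9, -1.2, 5.8]
finger_gap: 0.0573
finger_force: 62.9
```

```bash
python3 -c "
from h import *
stat()"
```

```text
11.93 [0.5462 0.0848 0.0484] yaw 35.96 F [ 0.9 -1.2  5.8] T [-0.374 -0.264 -0.062] 0.0573
```

```bash
python3 - <<'E'
from h import *
for c in ('scene','top'):
    s=r.snapshot(c);save(s,c+'4.png')
    print([(round(d['score'],2),np.round(d['location'],4)) for d in r.mark_of(c,'key_grip')])
stat()
a=cv2.imread('pics/top4.png')[195:275,240:340];b=cv2.imread('pics/scene4.png')[195:255,280:355]
cv2.imwrite('pics/c5.png',np.hstack([cv2.resize(i,(400,320),interpolation=cv2.INTER_CUBIC) for i in (a,b)]))
E
```

```text
[(0.6, array([0.4718, 0.0697, 0.1065])), (0.55, array([ 0.5287, -0.0476,  0.02  ]))]
[(0.81, array([ 0.5296, -0.0459,  0.0221]))]
12.13 [0.5463 0.0848 0.0484] yaw 36.12 F [ 0.2 -2.5  7.1] T [-0.422 -0.122 -0.092] 0.0572
```

View pics/c5.png

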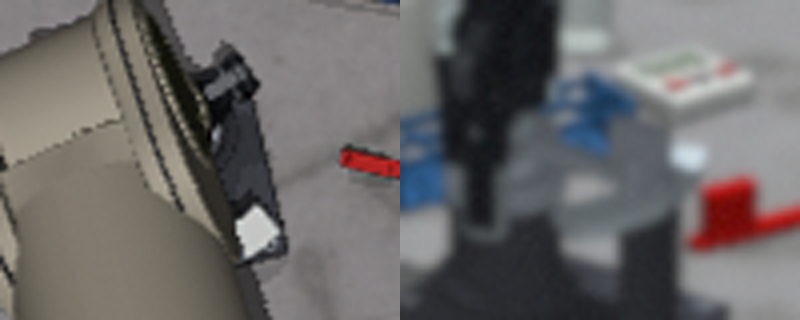

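```bash
cat >> h.py <<'E'
_s=stat
def stat():
    _s();print('eff',np.round(r.read_state()['joint_efforts'],3))
E
python3 -c "
from h import *
stat()"
```

```text
12.13 [0.5463 0.0848 0.0484] yaw 36.12 F [ 0.2 -2.5  7.1] T [-0.422 -0.122 -0.092] 0.0572
eff [-9.2300e-01 -5.1964e+01 -7.6760e+00 -2.9157e+01 -4.5400e-01 -7.2000e-02
  5.0000e-02]
```

Request:
play_rows(
  increments=[
    [0,0,0.0001,0,0,0.03],
    [0,0,0.0002,0,0,0.06],
    [0,0,0.0003,0,0,0.09],
    [0,0,0.0004,0,0,0.1],
    [0,0,0.0004,0,0,0.1],
  ],
)

```text
time: 12.55
tool_pos: [0.5463, 0.0847, 0.0481]
orientation: [[0.891, 0.455, 0.003], [0.455, -0.891, -0.0], [0.003, 0.002, -1.0]]
ft_force: [0.8, -3.0, 7.8]
finger_gap: 0.0573
finger_force: 63.0
```

```bash
python3 -c "
from h import *
stat()"
```

```text
12.55 [0.5463 0.0847 0.0481] yaw 27.05 F [ 0.8 -3.   7.8] T [-0.473 -0.235  0.007] 0.0573
eff [ -1.217 -52.207  -7.411 -29.178  -0.67   -0.063  -0.443]
```

Request:
play_rows(
  increments=[
    [0,0,0.0001,0,0,0.025],
    [0,0,0.0002,0,0,0.05],
    [0,0,0.0002,0,0,0.05],
  ],
)

```text
time: 12.8
tool_pos: [0.5463, 0.0846, 0.048]
orientation: [[0.924, 0.382, 0.003], [0.382, -0.924, -0.0], [0.003, 0.002, -1.0]]
ft_force: [-0.3, -1.2, 6.6]
finger_gap: 0.0572
finger_force: 63.0
```

```bash
python3 -c "
from h import *
stat()"
```

```text
12.8 [0.5463 0.0846 0.048 ] yaw 22.47 F [-0.3 -1.2  6.6] T [-0.549 -0.272 -0.05 ] 0.0572
eff [-1.3030e+00 -5.2380e+01 -7.2600e+00 -2.9201e+01 -7.3300e-01 -3.8000e-02
 -7.5800e-01]
```

Request:
play_rows(
  increments=[
    [0,0,0.0001,0,0,0.015],
    [0,0,0.0001,0,0,0.03],
    [0,0,0.0001,0,0,0.03],
  ],
)

```text
time: 13.05
tool_pos: [0.5464, 0.0845, 0.0479]
orientation: [[0.941, 0.339, 0.003], [0.339, -0.941, -0.0], [0.003, 0.002, -1.0]]
ft_force: [1.1, -2.3, 6.9]
finger_gap: 0.0571
finger_force: 63.0
```

```bash
python3 -c "
from h import *
stat()"
```

```text
13.05 [0.5464 0.0845 0.0479] yaw 19.83 F [ 1.1 -2.3  6.9] T [-0.657 -0.229 -0.004] 0.0571
eff [-1.3330e+00 -5.2459e+01 -7.2840e+00 -2.9214e+01 -7.8100e-01 -1.5000e-02
 -4.6000e-01]
```

```bash
cat >> h.py <<'E'
def avg(n=6):
    T=[];F=[]
    for i in range(n):
        r.snapshot('top');st=r.read_state();T.append(st['ft_torque']);F.append(st['ft_force'])
    R=st['orientation'];print(round(st['time'],2),'z',round(float(st['tool_pos'][2]),5),'yaw',round(float(np.degrees(np.arctan2(R[1][0],R[0][0]))),2),'T',np.mean(T,0).round(3),'sd',np.std(T,0).round(3),'F',np.mean(F,0).round(1),'j7',round(float(st['joint_efforts'][6]),3))
E
python3 -c "
from h import *
avg(8)"
```

```text
13.45 z 0.04787 yaw 19.91 T [-0.599 -0.25  -0.044] sd [0.03  0.029 0.017] F [ 1.  -2.6  6.8] j7 0.033
```

Request:
play_rows(
  increments=[
    [0,0,0.0001,0,0,0.015],
    [0,0,0.0001,0,0,0.03],
    [0,0,0.0001,0,0,0.03],
  ],
)

```text
time: 13.7
tool_pos: [0.5464, 0.0845, 0.0478]
orientation: [[0.956, 0.294, 0.003], [0.294, -0.956, -0.001], [0.003, 0.002, -1.0]]
ft_force: [1.4, -3.0, 7.4]
finger_gap: 0.0572
finger_force: 63.0
```

```bash
python3 -c "
from h import *
avg(4)"
```

```text
13.9 z 0.04777 yaw 17.2 T [-0.631 -0.271  0.007] sd [0.019 0.012 0.01 ] F [ 0.7 -2.3  6.9] j7 0.031
```

Request:
play_rows(
  increments=[
    [0,0,0.0001,0,0,0.015],
    [0,0,0.0001,0,0,0.03],
    [0,0,0.0001,0,0,0.03],
  ],
)

```text
time: 14.15
tool_pos: [0.5464, 0.0845, 0.0477]
orientation: [[0.968, 0.249, 0.004], [0.249, -0.968, -0.001], [0.003, 0.001, -1.0]]
ft_force: [1.7, -2.4, 6.5]
finger_gap: 0.0573
finger_force: 63.0
```

```bash
python3 -c "
from h import *
avg(4)"
```

```text
14.35 z 0.04768 yaw 14.5 T [-0.685 -0.293 -0.028] sd [0.037 0.013 0.024] F [ 1.2 -3.   6.8] j7 0.031
```

Request:
play_rows(
  increments=[
    [0,0,0,0,0,0.01],
    [0,0,0.0001,0,0,0.02],
    [0,0,0.0001,0,0,0.03],
  ],
)

```text
time: 14.6
tool_pos: [0.5463, 0.0844, 0.0476]
orientation: [[0.979, 0.204, 0.003], [0.204, -0.979, -0.001], [0.003, 0.001, -1.0]]
ft_force: [1.2, -2.4, 6.6]
finger_gap: 0.0571
finger_force: 63.0
```

```bash
python3 -c "
from h import *
stat()"
```

```text
14.6 [0.5463 0.0844 0.0476] yaw 11.77 F [ 1.2 -2.4  6.6] T [-0.743 -0.315  0.155] 0.0571
eff [-1.1320e+00 -5.2644e+01 -7.3290e+00 -2.9352e+01 -9.5400e-01 -2.0000e-02
  2.4600e-01]
```

Request:
play_rows(
  increments=[
    [0,0,0,0,0,0.01],
    [0,0,0.0001,0,0,0.02],
    [0,0,0.0001,0,0,0.03],
  ],
)

```text
time: 14.85
tool_pos: [0.5463, 0.0844, 0.0475]
orientation: [[0.987, 0.158, 0.003], [0.158, -0.987, -0.001], [0.003, 0.001, -1.0]]
ft_force: [1.3, -2.8, 6.1]
finger_gap: 0.0571
finger_force: 63.0
```

```bash
python3 -c "
from h import *
stat()"
```

```text
14.85 [0.5463 0.0844 0.0475] yaw 9.07 F [ 1.3 -2.8  6.1] T [-0.749 -0.26   0.102] 0.0571
eff [-1.2190e+00 -5.2755e+01 -7.2920e+00 -2.9389e+01 -9.9900e-01 -2.2000e-02
  2.3900e-01]
```

Request:
play_rows(
  increments=[
    [0,0,0,0,0,0.008],
    [0,0,0.0001,0,0,0.016],
    [0,0,0.0001,0,0,0.024],
  ],
)

```text
time: 15.1
tool_pos: [0.5463, 0.0843, 0.0474]
orientation: [[0.993, 0.12, 0.003], [0.12, -0.993, -0.001], [0.003, 0.001, -1.0]]
ft_force: [1.4, -2.0, 6.3]
finger_gap: 0.0573
finger_force: 63.0
```

```bash
python3 -c "
from h import *
stat()"
```

```text
15.1 [0.5463 0.0843 0.0474] yaw 6.92 F [ 1.4 -2.   6.3] T [-0.847 -0.222  0.13 ] 0.0573
eff [-1.3210e+00 -5.2779e+01 -7.2200e+00 -2.9392e+01 -1.0340e+00 -4.4000e-02
  1.6400e-01]
```

Request:
play_rows(
  increments=[
    [0,0,0,0,0,0.008],
    [0,0,0.0001,0,0,0.016],
  ],
)

```text
time: 15.27
tool_pos: [0.5464, 0.0843, 0.0474]
orientation: [[0.995, 0.095, 0.003], [0.095, -0.995, -0.001], [0.003, 0.001, -1.0]]
ft_force: [1.7, -3.5, 6.7]
finger_gap: 0.0572
finger_force: 63.0
```

```bash
python3 -c "
from h import *
stat()"
```

```text
15.27 [0.5464 0.0843 0.0474] yaw 5.48 F [ 1.7 -3.5  6.7] T [-0.821 -0.308  0.139] 0.0572
eff [ -1.36  -52.605  -7.173 -29.274  -1.053  -0.074   0.17 ]
```

Request:
play_rows(
  increments=[
    [0,0,0,0,0,0.008],
    [0,0,0.0001,0,0,0.016],
    [0,0,0.0001,0,0,0.024],
  ],
)

```text
time: 15.52
tool_pos: [0.5463, 0.0843, 0.0473]
orientation: [[0.998, 0.058, 0.003], [0.058, -0.998, -0.001], [0.003, 0.001, -1.0]]
ft_force: [1.5, -2.9, 5.7]
finger_gap: 0.0575
finger_force: 63.0
```

```bash
python3 -c "
from h import *
stat()"
```

```text
15.52 [0.5463 0.0843 0.0473] yaw 3.32 F [ 1.5 -2.9  5.7] T [-0.838 -0.285  0.188] 0.0575
eff [ -1.412 -52.737  -7.146 -29.391  -1.077  -0.105   0.166]
```

Request:
play_rows(
  increments=[
    [0,0,0,0,0,0.008],
    [0,0,0.0001,0,0,0.016],
  ],
)

```text
time: 15.68
tool_pos: [0.5464, 0.0842, 0.0472]
orientation: [[0.999, 0.033, 0.003], [0.033, -0.999, -0.001], [0.003, 0.001, -1.0]]
ft_force: [1.2, -3.2, 6.9]
finger_gap: 0.0574
finger_force: 63.0
```

```bash
python3 -c "
from h import *
stat()"
```

```text
15.68 [0.5464 0.0842 0.0472] yaw 1.87 F [ 1.2 -3.2  6.9] T [-0.853 -0.231  0.161] 0.0574
eff [ -1.455 -52.563  -7.101 -29.276  -1.096  -0.138   0.171]
```

Request:
play_rows(
  increments=[
    [0,0,0,0,0,0.008],
    [0,0,0.0001,0,0,0.016],
    [0,0,0.0001,0,0,0.024],
  ],
)

```text
time: 15.93
tool_pos: [0.5463, 0.0842, 0.0472]
orientation: [[1.0, -0.005, 0.003], [-0.005, -1.0, -0.001], [0.003, 0.001, -1.0]]
ft_force: [1.3, -2.8, 6.1]
finger_gap: 0.0572
finger_force: 63.0
```

```bash
python3 -c "
from h import *
stat()"
```

```text
15.93 [0.5463 0.0842 0.0472] yaw -0.29 F [ 1.3 -2.8  6.1] T [-0.937 -0.21   0.126] 0.0572
eff [ -1.504 -52.692  -7.071 -29.394  -1.117  -0.172   0.167]
```

Request:
play_rows(
  increments=[
    [0,0,0,0,0,0.008],
    [0,0,0.0001,0,0,0.016],
  ],
)

```text
time: 16.1
tool_pos: [0.5464, 0.0842, 0.0471]
orientation: [[1.0, -0.03, 0.003], [-0.03, -1.0, -0.001], [0.003, 0.001, -1.0]]
ft_force: [0.2, -3.2, 7.5]
finger_gap: 0.0572
finger_force: 63.1
```

```bash
python3 -c "
from h import *
stat()"
```

```text
16.1 [0.5464 0.0842 0.0471] yaw -1.73 F [ 0.2 -3.2  7.5] T [-0.946 -0.15   0.152] 0.0572
eff [ -1.549 -52.517  -7.029 -29.282  -1.136  -0.207   0.171]
```

Request:
play_rows(
  increments=[
    [0,0,0,0,0,0.008],
    [0,0,0.0001,0,0,0.016],
  ],
)

```text
time: 16.27
tool_pos: [0.5463, 0.0841, 0.047]
orientation: [[0.998, -0.055, 0.003], [-0.055, -0.998, -0.001], [0.003, 0.001, -1.0]]
ft_force: [1.4, -3.9, 6.9]
finger_gap: 0.0572
finger_force: 63.1
```

```bash
python3 -c "
from h import *
stat()"
```

```text
16.27 [0.5463 0.0841 0.047 ] yaw -3.17 F [ 1.4 -3.9  6.9] T [-1.03  -0.129  0.072] 0.0572
eff [ -1.59  -52.443  -6.995 -29.269  -1.15   -0.252   0.171]
```

Request:
play_rows(
  increments=[
    [0,0,0,0,0,0.008],
    [0,0,0.0001,0,0,0.016],
  ],
)

```text
time: 16.43
tool_pos: [0.5464, 0.0841, 0.047]
orientation: [[0.997, -0.08, 0.003], [-0.08, -0.997, -0.001], [0.003, 0.001, -1.0]]
ft_force: [0.8, -3.9, 8.1]
finger_gap: 0.0573
finger_force: 63.1
```

```bash
python3 -c "
from h import *
stat();print(r.read_state()['joint_positions'])"
```

```text
16.43 [0.5464 0.0841 0.047 ] yaw -4.61 F [ 0.8 -3.9  8.1] T [-0.97  -0.092  0.129] 0.0573
eff [ -1.63  -52.371  -6.961 -29.258  -1.162  -0.297   0.172]
[   7.84600169   22.33814029  -25.17446425  104.86974589   11.49568585
   55.10129138 -116.86818426]
```

Request:
play_rows(
  increments=[
    [0,0,0,0,0,0.008],
    [0,0,0.0001,0,0,0.016],
  ],
)

```text
time: 16.6
tool_pos: [0.5464, 0.0841, 0.047]
orientation: [[0.994, -0.105, 0.003], [-0.105, -0.994, -0.001], [0.004, 0.001, -1.0]]
ft_force: [1.0, -4.0, 8.7]
finger_gap: 0.0575
finger_force: 63.2
```

```bash
python3 -c "
from h import *
stat()"
```

```text
16.6 [0.5464 0.0841 0.047 ] yaw -6.02 F [ 1.  -4.   8.7] T [-1.014 -0.102  0.417] 0.0575
eff [ -1.509 -52.055  -6.754 -29.207  -1.386  -0.412  -0.135]
```

Request:
play_rows(
  increments=[
    [0,0,0,0,0,0.008],
    [0,0,0.0001,0,0,0.016],
  ],
)

```text
time: 16.77
tool_pos: [0.5464, 0.0841, 0.0469]
orientation: [[0.992, -0.129, 0.003], [-0.129, -0.992, -0.001], [0.004, 0.001, -1.0]]
ft_force: [0.8, -3.7, 9.9]
finger_gap: 0.0573
finger_force: 63.2
```

```bash
python3 - <<'E'
from h import *
stat();s=r.snapshot('scene')
print([(round(d['score'],2),np.round(d['location'],4)) for d in r.mark_of('scene','key_grip')])
E
```

```text
16.77 [0.5464 0.0841 0.0469] yaw -7.43 F [ 0.8 -3.7  9.9] T [-1.137 -0.052  0.818] 0.0573
eff [ -1.359 -51.792  -6.541 -29.199  -1.69   -0.522  -0.524]
[(0.73, array([0.4711, 0.0665, 0.1073])), (0.57, array([ 0.528 , -0.0483,  0.0186]))]
```

```bash
python3 -c "
from h import *
avg(4)"
```

```text
17.07 z 0.04694 yaw -7.4 T [-1.082 -0.076  0.608] sd [0.023 0.022 0.033] F [ 0.3 -3.9  8.6] j7 -0.635
```

Request:
play_rows(
  increments=[
    [0,0,0,0,0,0],
    [0,0,0,0,0,0],
    [0,0,0,0,0,0],
    [0,0,0,0,0,0],
    [0,0,0,0,0,0],
  ],
  claw=0,
)

```text
time: 17.48
tool_pos: [0.5447, 0.0851, 0.045]
orientation: [[0.992, -0.13, -0.0], [-0.13, -0.992, 0.0], [-0.0, -0.0, -1.0]]
ft_force: [-0.9, 0.3, -0.4]
finger_gap: 0.0854
finger_force: 0.0
```

Request:
play_rows(
  increments=[
    [0,0,-0.02,0,0,0],
    [0,0,-0.06,0,0,0],
    [0,0,-0.1,0,0,0],
    [0,0,-0.15,0,0,0],
    [0,0,-0.2,0,0,0],
  ],
)

```text
time: 17.9
tool_pos: [0.5441, 0.085, 0.1963]
orientation: [[0.992, -0.13, -0.001], [-0.13, -0.992, 0.0], [-0.001, 0.0, -1.0]]
ft_force: [1.2, -1.0, 0.8]
finger_gap: 0.0852
finger_force: 0.0
```

Request:
play_rows(
  increments=[
    [-0.04,0.04,-0.03,0,0,0],
    [-0.08,0.08,-0.05,0,0,0],
    [-0.12,0.12,-0.05,0,0,0],
    [-0.12,0.18,-0.05,0,0,0],
    [-0.12,0.23,-0.05,0,0,0],
  ],
)

```text
time: 18.32
tool_pos: [0.4326, -0.0684, 0.2336]
orientation: [[0.992, -0.128, 0.002], [-0.128, -0.992, -0.001], [0.002, 0.001, -1.0]]
ft_force: [1.2, -0.5, 0.7]
finger_gap: 0.0853
finger_force: 0.0
```

Request:
play_rows(
  increments=[
    [0,0.04,0,0,0,0],
    [0,0.08,0,0,0,0],
    [0,0.08,0,0,0,0],
  ],
)

```text
time: 18.57
tool_pos: [0.4248, -0.1331, 0.2326]
orientation: [[0.991, -0.138, -0.0], [-0.138, -0.991, -0.001], [-0.0, 0.001, -1.0]]
ft_force: [-0.2, -0.5, -0.4]
finger_gap: 0.0852
finger_force: 0.0
```

```bash
python3 - <<'E'
from h import *
s,X=cloud(5);save(s,'t5.png');stat()
print(fiteye(X,.0915,.14,(.544,.086),15))
C=np.array([.54266,-.05374,1.1026])
q=X.reshape(-1,3);dd=np.hypot(q[:,0]-.5436,q[:,1]-.087)
m=(dd>.06)&(dd<.1)&(q[:,2]>.11)&(q[:,2]<.13);print('fin',m.sum(),q[m].mean(0))
m=(dd>.0235)&(dd<.0275)&(q[:,2]>.07)&(q[:,2]<.08);print('ring z',np.median(q[m][:,2]),m.sum())
X0=np.load('X.npy').reshape(-1,3);dd=np.hypot(X0[:,0]-.5436,X0[:,1]-.087);m=(dd>.0235)&(dd<.0275)&(X0[:,2]>.07)&(X0[:,2]<.08);print('ring z before',np.median(X0[m][:,2]))
sc=r.snapshot('scene');save(sc,'s5.png')
a=cv2.imread('pics/t5.png')[195:275,240:340];b=cv2.imread('pics/s5.png')[190:270,260:360]
cv2.imwrite('pics/c6.png',np.hstack([cv2.resize(i,(400,320),interpolation=cv2.INTER_CUBIC) for i in (a,b)]))
E
```

```text
18.82 [ 0.4266 -0.1262  0.2326] yaw -7.37 F [ 0.3  1.1 -0.4] T [-0.067  0.042  0.004] 0.0851
eff [ 6.0000e-01 -3.4292e+01  8.4500e-01 -3.8687e+01  5.7000e-02  4.0000e-03
 -2.0000e-03]
(array([0.54373206, 0.08698855]), np.float64(12.596395187556565), np.float64(116.02432140547693), np.int64(252), np.float64(0.0960160713187439))
fin 60 [0.46587839 0.06925856 0.11844448]
ring z 0.0740105613391398 67
ring z before 0.07548426038621787
```

View pics/c6.png

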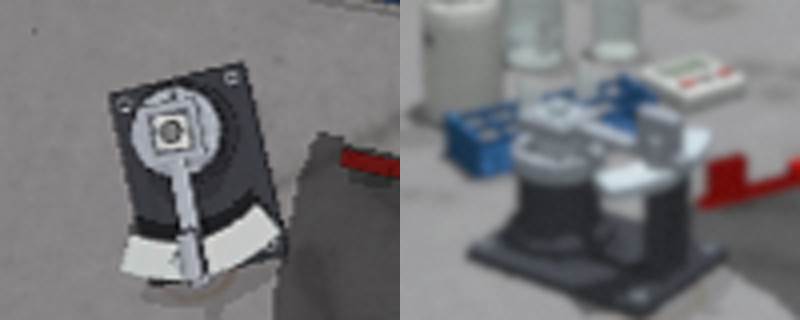

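```bash
python3 -c "
from h import *
print(r.finish_job())"
```

```text
the job is handed in; nothing more can be done
None
```

The job is handed in: the key is seated at full depth with its handle against the stop pin. The lock ring is fully down; torque read about 0.8 N m at the last turn and 0.6 N m at rest (target 0.7), and the gripper is clear.

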